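# Fit the spout tube to the wine pourer and switch it on

## Robot

A 6-joint arm with a two-finger parallel gripper is mounted at the origin on the work surface. World frame = base frame: x ahead of the robot, y to its left, z up, the work surface at z = 0. Lengths are in m, angles in rad, forces in N, time in s.
With the tool pointing down it reaches from about 0.35 to 0.775 m from the base axis. Payload 7.3 kg.
Tool frame: the origin (TCP) lies on the centre line of the jaws, within the pads' length; the fingertips stand 25 mm ahead of it and the grasp point (between the pads) lies 6 mm ahead of it; z points along the fingers, y is the line along which they close (so a half turn about z gives the same grasp; the last joint's range is limited). The gripper opens to 92 mm and grips with 3 to 60 N. Pads are 19 mm wide; open, the fingers measure 130 mm over their backs; the gripper's body (75 mm by 190 mm) begins 47 mm behind the grasp point.
Start: joints at [1.032, 0.342, 1.524, -0, 1.275, -0.146], TCP at [0.201, 0.485, 0.252] pointing down, gripper open.
Joint ranges: [-2.53, 2.53], [-0.77, 2.02], [0.04, 2.7], [-1, 4.14], [0.28, 2.66], [-3.11, 3.11]. Speed limits (rad/s): [2.57, 2.57, 3.14, 3.14, 3.14, 3.14].

## Interface

Orientations are given as [roll, pitch, yaw] about the fixed x, y, z axes, in that order (R = Rz(yaw) Ry(pitch) Rx(roll)).
In Python, from cell import status, read_camera, camera_info, ticket, models gives the robot as it stands.
- The arm moves only by the tool send_rows, never from a script. Its argument "plan" is a list of rows, each an object with "offset": the shift along the tool's x, y, z in mm, a list of three; "yaw": the turn about the tool's z in rad. In form: [{"offset": [dx, dy, dz], "yaw": yaw}, ...]. A call has 1 to 20 rows; each row shifts and turns the commanded pose from where the row before left it, along the tool's axes as they then stand; what a row does not reach is not made up. A row lasts 1/10 s, in which the tool goes at most 50 mm and 8.59 degrees, less where a joint would pass 70% of its speed; a pose out of reach is approached as far as the arm can. A call is refused whole if a number of a shift passes 50 or a number of a turn 0.15, either way. A call with a gripper value outside its range is refused whole. "hand" is the closure, from 0 (fully open) to 1 (shut), set as the call begins (left out, the last holds). The fingers move at their own pace and stop on an object; "squeeze" is the grip in N (left out, the last holds). Time passes only in rows, so rows that do not move let the fingers close. It gives the time, the measured TCP pose, the force, the opening and the grip force at its end, in the units of the state.
- status.observe(): the state, without advancing time (a new reading comes with each control period).
- read_camera(name): name is "scene" or "top"; returns the picture (420x560x3 uint8, red, green, blue); there is no depth.
- camera_info(name): a dict with "vfov" (degrees; the focal length in pixels is half the picture's height over the tangent of half this angle, whatever the lens; pixels are square), "cx", "cy" (the principal point, pixels), "origin" and "attitude" of the camera in the world. Camera axes: x right, y down, z forward; pixel columns grow to the right and rows downward; lengths in m; the calibration is good to about 2 mm. A picture is of the moment at which its call begins. camera_info takes no time and is no camera call.
- ticket.hand_in(): hands the job in; it is judged then, once.
Trained networks look in the newest picture that a camera, given by its name, has taken for a name from the list of things; names that differ only in an ending like _2 or _b are one class to them, and where a whole thing is asked for, a point or a joint stands for the part that bears it (a point fixed in the world has none). Each returns a list of dicts, best first, with "conf" (0 to 1); they miss things now and then, are a little off and sometimes report something else, mostly with a low value. They report only what shows in the picture. A call takes as long as a camera call. They do not tell look-alikes from the thing itself.
- models.regions_of(camera, label): "mask" (420x560 bool, what is visible of it) and "extent" ([left, top, right, bottom] in pixels, round what is visible of it).
The state is a dict: "time": time; "qpos": joint angles; "qvel": joint speeds; "joint_efforts": joint torques, N m; "tool_pos": TCP position; "tool_rot": TCP orientation; "contact_force": force on the tool from outside, world axes, zero at the start; "torque": the same for the moment, N m; "opening": finger opening in m; "grip_force": force on a finger pad.
Only numpy, scipy, OpenCV 4.12 (cv2) and the standard library are available. Lean on these libraries where they do the work, as an engineer would, in place of code of your own. Each camera call takes 0.05 s, during which the arm holds its last target. There are 200 camera calls.

## Task

Get the cordless wine pourer in the drawer ready: take the steel spout tube from its rest and push its bare steel end straight into the pourer's collet, past the stiff seal until it is fully home on the bottom (dark nozzle outward). Only then slide the little white switch on top of the pourer all the way towards the collet, and leave the tube seated. Leave all the other things in the drawer where they are.

Things in the scene. Friction and masses are not known exactly. Their poses are not given: they have to be found in the camera images.
- pourer: Black cordless wine pourer fixed in a grey dock on the drawer floor; does not move when pushed. Dock 150 x 88 x 12 mm; black body 70 mm wide, x -75 to +30 mm, flat top 80 mm above the origin. Grey collet (36 mm across) stands out to x = 75 mm, axis along x at y = 0, z = 45 mm. Origin: centre of the underside, on the drawer floor; x points out of the collet, z up.
- mouth (a point): Centre of the collet's mouth (front edge of its white funnel), on the collet axis; axes as the pourer's (x out of the collet). Funnel 26 mm wide at the mouth, narrowing over 10 mm to the 17.6 mm bore; 36 mm from mouth to bottom.
- seat (a point): Point on the collet axis where the tube's bare end lies when it has bottomed, 36 mm inside the mouth; axes as the pourer's.
- seal (a joint): Travel of the stiff black seal carrier in the collet (m): 0 as found, its face 22 mm inside the mouth; 0.014 = pushed to the bottom (face 36 mm inside). It resists with about 7 N and stays where it is pushed. No spring return.
- switch (a joint): Slide switch position (m): 0 = off (far from the collet), 0.012 = on, full travel towards the collet (along the pourer's +x). It starts between 0 and 0.003. It resists with about 1.5 N and stays where it is left.
- switch_top (a point): Centre of the top of the white switch button; moves with it, axes as the pourer's. The button is 10 mm long (x) and 12 mm wide, runs in a red-floored slot 26 x 16 mm, recessed 6 mm in the pourer's flat top, and stands 3 mm above that top, so a fingertip can push its end face or drag it from above.
- rest: Teal moulded rest fixed to the drawer floor, 130 x 30 mm: two saddles 12 mm long at x = -55 and +55 mm, tube bed 14 mm high, lips to 23 mm high; between them only a 4 mm high, 14 mm wide strip. Origin: centre of the underside, on the drawer floor; x along the tube.
- tube: Steel spout tube, 16 mm diameter, 150 mm long, 60 g or so, lying in the rest (its axis 22 mm above the drawer floor). Origin: lowest point of the middle of the tube, 8 mm below the axis; x along the tube from the bare steel end (x = -75 mm) to the dark nozzle (the last 28 mm, x = +47 to +75 mm).
- tube_end (a point): Centre of the tube's bare steel end face, on the axis: this end goes into the collet; axes as the tube's.
- stopper: Bystander: pewter wine stopper standing beside the tube, 32 mm diameter, 56 mm tall; origin under its centre.
- opener: Bystander: flat aluminium bottle opener 124 x 32 x 6 mm lying beside the tube; origin about its centre, underside; x along it.
- coaster: Bystander: round blue ceramic coaster, 90 mm diameter, 8 mm thick, below the space in front of the collet; origin under its centre.
- spice: Bystander: small spice jar with red cap, 40 mm diameter, 55 mm tall, beside the space in front of the collet; origin under its centre.
- gripdisc: Bystander: teal silicone jar gripper disc, 92 mm diameter, 5 mm thick; origin under its centre.
- spoon: Bystander: spoon with wooden handle and steel bowl, 140 mm long, lying near the drawer's front; x along it.
- tin: Bystander: small squat pot with a white lid and yellow band, 48 mm diameter, 50 mm tall; origin under its centre.
- pepper: Bystander: jar with black cap and green label, 44 mm diameter, 75 mm tall; origin under its centre.
- drawer: The drawer, fixed: white floor 6 mm above the worktop, inside x -250 to +250 mm and y -406 to +406 mm of its origin (centre, at worktop height); side and back walls 70 mm, front panel (-x, robot side) 85 mm above the worktop. On the front panel's inside, within 45 mm of its middle, a brass hook with a steel key-style tin opener reaches 20 mm into the drawer, up to 85 mm high.
Mind the look-alikes: they are no part of the job. Of the things shaped like the tube, the steel one is meant.

How it is judged:
On the way, in this order (a step that is already met when the one before it is completed fails the run):
1. the tube's bare end is bottomed in the collet, past the seal (distance between tube_end and seat below 0.004 m and angle between the x axis of tube and the x axis of pourer, either way round below 0.1 rad and value of joint seal above 0.0115 m), for 0.2 s.
2. the switch is then slid on (value of joint switch above 0.0095 m), for 0.2 s.
At the end, for the whole second after the job is handed in: The tube's bare end lies within 4 mm of the collet's bottom point, the tube is in line with the collet within 0.1 rad and at rest, the seal carrier is pushed more than 11.5 of its 14 mm, and the switch is slid more than 9.5 of its 12 mm (all of step 1 and value of joint switch above 0.0095 m and linear speed of tube below 0.01 m/s); the robot touches nothing.
It fails at once if the switch is slid on before the tube is home (value of joint switch above 0.007 m and value of joint seal below 0.01 m).
It fails at once if a bystander is shifted by more than 25 mm (distance of any of stopper, opener, coaster, gripdisc, spoon, spice, tin, pepper from where it was at the start of the episode above 0.025 m).
It fails at once if a standing bystander is tipped over (angle between any of stopper, spice, tin, pepper's own z axis and vertical above 0.6 rad).
It also fails if it takes over 51 s, if anything falls off the work surface, if the arm or the gripper's body presses on something with over 40 N, if the wrist force passes 120 N, or if a joint passes its speed limit or range.

## Working session

There is one attempt and no reset: what is moved stays moved. The work goes in short steps, Python scripts to look and compute and a tool call to move; the robot and the scene stay as the last step left them, time stands still between calls to the robot, and variables do not carry over. Pictures are saved under pics/ and viewed, at most 10 in all, crops included, and the job is handed in when it is done.

Besides the shell and the picture viewer there is one more tool, called after "Emit:" by a JSON object that holds its "name" and its "arguments". send_rows: Moves the arm, as the interface text tells. Its arguments: {"type":"object","properties":{"plan":{"type":"array"},"hand":{"type":"number"},"squeeze":{"type":"number"}},"required":["plan"]}

```bash
mkdir -p pics; python3 - <<'E'
from cell import status, read_camera, camera_info
import cv2
for n in("top","scene"):
    im=read_camera(n); cv2.imwrite(f"pics/{n}0.png",im[:,:,::-1]); print(n,camera_info(n))
print(status.observe())
E
```

```text
top {'vfov': 50.64603109067802, 'cx': 281.06706933255714, 'cy': 206.80355864265945, 'origin': array([0.37091209, 0.12478681, 1.2726343 ]), 'attitude': array([-3.03829922,  0.005994  , -1.59208051])}
scene {'vfov': 47.37533947986859, 'cx': 283.2959679271177, 'cy': 208.9190615973664, 'origin': array([ 1.46167192, -0.23680961,  0.93854528]), 'attitude': array([-2.28098531, -0.01540071,  1.20943923])}
{'time': 0.1, 'qpos': array([ 1.03197346e+00,  3.42684569e-01,  1.52491088e+00, -1.26502173e-06,
        1.27539546e+00, -1.45999668e-01]), 'qvel': array([ 0.00053947, -0.00261854, -0.00514006,  0.00034552, -0.00065218,
        0.00053103]), 'joint_efforts': array([ 1.33533573e-03, -4.32005167e+01, -2.44693208e+01,  7.18994904e-02,
        5.26806596e-02, -4.16018929e-05]), 'tool_pos': array([0.20078139, 0.48474055, 0.25110178]), 'tool_rot': array([-3.14020909e+00, -2.02224076e-04,  2.74876968e+00]), 'contact_force': array([ 0.08769234, -0.57948007,  0.05593269]), 'torque': array([-0.03393752, -0.02771415, -0.02643084]), 'grip_force': 0.0, 'opening': 0.09180282747624029}
```

View pics/top0.png

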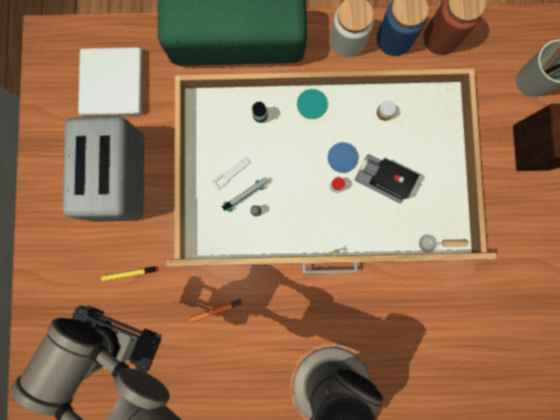

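View pics/scene0.png

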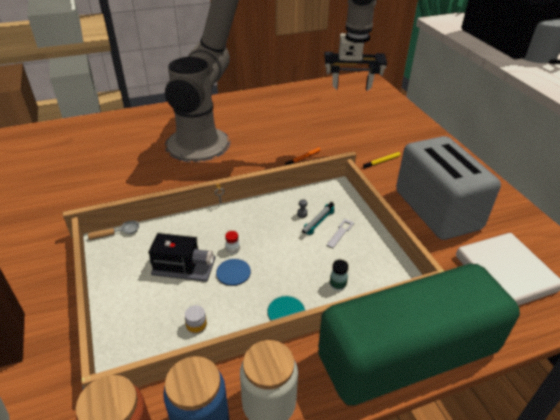

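```bash
cat > h.py <<'E'
import numpy as np, cv2
from scipy.spatial.transform import Rotation as Rn
from cell import status, read_camera, camera_info, models
def cam(n):
    c=camera_info(n); f=210/np.tan(np.radians(c['vfov'])/2)
    return f,c['cx'],c['cy'],np.array(c['origin']),Rn.from_euler('xyz',c['attitude']).as_matrix()
def p2w(n,uv,z):
    f,cx,cy,o,R=cam(n); u,v=uv; d=R@np.array([(u-cx)/f,(v-cy)/f,1]); return o+d*(z-o[2])/d[2]
def w2p(n,p):
    f,cx,cy,o,R=cam(n); q=R.T@(np.asarray(p)-o); return np.array([cx+f*q[0]/q[2],cy+f*q[1]/q[2]])
E
python3 - <<'E'
from h import *
for n in("top","scene"):
    im=read_camera(n)
    for l in("tube","pourer","switch","rest","mouth","spice","stopper","opener","coaster"):
        r=models.regions_of(n,l)
        for k in r[:2]:
            m=k['mask']; ys,xs=np.nonzero(m)
            if len(xs)<3: continue
            rc=cv2.minAreaRect(np.c_[xs,ys].astype(np.float32))
            c=np.array([xs.mean(),ys.mean()]); print(n,l,round(k['conf'],2),len(xs),c.round(1),np.round(k['extent']),'rect',np.round(rc[0],1),np.round(rc[1],1),round(rc[2],1),'w',p2w(n,c,.02).round(3))
t=cv2.imread("pics/top0.png"); s=cv2.imread("pics/scene0.png")
a=cv2.resize(t[145:220,210:290],None,fx=5,fy=5,interpolation=2)
b=cv2.resize(t[140:215,345:425],None,fx=5,fy=5,interpolation=2)
cv2.imwrite("pics/c1.png",np.hstack([a,b]))
# drawer corners, top of inner walls visible
for n in("top",):
    for uv in((181,77),(469,72),(186,258),(482,254)): print(uv,p2w(n,uv,.07).round(3))
E
```

```text
top tube 0.84 350 [127.6 273.2] [100. 265. 158. 284.] rect [128.  273.2] [ 7.1 55.2] 80.3 w [0.324 0.563 0.02 ]
top tube 0.8 346 [214.4 310.4] [190. 299. 240. 325.] rect [214.7 310.1] [ 7.3 55. ] 69.6 w [0.216 0.321 0.02 ]
top mouth 0.75 1877 [387.  177.5] [355. 155. 419. 203.] rect [386.7 177.1] [57.7 35.3] 27.6 w [ 0.578 -0.174  0.02 ]
top spice 0.49 188 [336.9 184.2] [330. 178. 344. 191.] rect [337.3 184.2] [13.4 15.6] 45.0 w [ 0.562 -0.031  0.02 ]
top stopper 0.63 121 [255.4 209.7] [248. 205. 260. 215.] rect [255.  209.5] [11. 12.] 90.0 w [0.494 0.202 0.02 ]
top opener 0.84 160 [235.9 169.2] [225. 159. 248. 179.] rect [236.7 168.7] [ 6.4 27. ] 53.1 w [0.612 0.257 0.02 ]
top coaster 0.87 712 [343.1 157. ] [327. 145. 357. 173.] rect [343.  157.5] [29. 29.] 45.0 w [ 0.641 -0.052  0.02 ]
top coaster 0.61 465 [438.8 242.5] [415. 234. 471. 252.] rect [443.5 242.5] [17. 49.] 90.0 w [ 0.39  -0.311  0.02 ]
scene tube 0.76 175 [380.4 159.8] [365. 155. 401. 174.] rect [381.  159.6] [ 4.8 38.3] 70.8 w [0.34  0.551 0.02 ]
scene tube 0.62 266 [318.6 216. ] [307. 201. 334. 233.] rect [317.8 216
[... 280 characters left out ...]
 rest 0.6 224 [317.5 217.1] [305. 199. 335. 233.] rect [318.  216.5] [ 4.9 41.7] 45.0 w [0.535 0.234 0.02 ]
scene mouth 0.77 2493 [179.8 257. ] [153. 233. 218. 283.] rect [181.4 256. ] [67.4 44.4] 4.9 w [ 0.557 -0.17   0.02 ]
scene spice 0.68 306 [232.  241.4] [226. 229. 242. 253.] rect [232.  241.5] [23. 14.] 90.0 w [ 0.547 -0.025  0.02 ]
scene stopper 0.52 129 [302.6 208.3] [299. 198. 307. 218.] rect [302.5 208. ] [16.  9.] 90.0 w [0.484 0.209 0.02 ]
scene opener 0.65 210 [339.2 233.6] [327. 220. 354. 248.] rect [339.4 232.1] [ 9.4 34.6] 42.0 w [0.618 0.263 0.02 ]
(181, 77) [0.869 0.403 0.07 ]
(469, 72) [ 0.864 -0.406  0.07 ]
(186, 258) [0.363 0.389 0.07 ]
(482, 254) [ 0.356 -0.408  0.07 ]
```

View pics/c1.png

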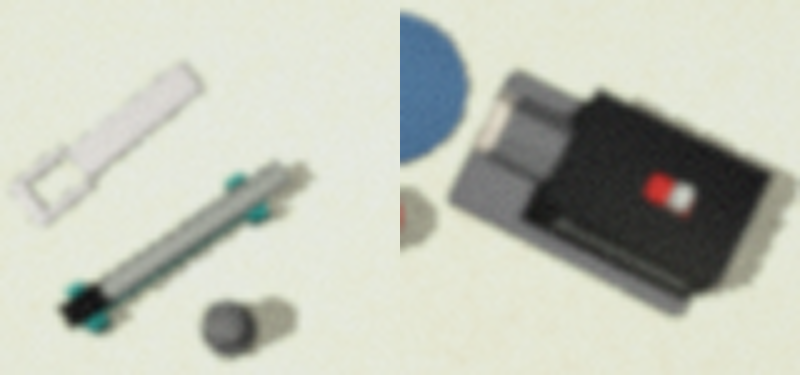

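```bash
cat > fit.py <<'E'
from h import *
from scipy.optimize import minimize
ims={n:cv2.cvtColor(cv2.imread(f"pics/{n}0.png"),cv2.COLOR_BGR2RGB).astype(int) for n in("top","scene")}
S=8
def hull(n,pts):
    q=np.array([w2p(n,p) for p in pts]); m=np.zeros((420,560),np.uint8)
    big=np.zeros((420*2,560*2),np.uint8)
    h=cv2.convexHull(((q+.5)*2*16).astype(np.int32)); cv2.fillConvexPoly(big,h,255,shift=4)
    return cv2.resize(big,(560,420),interpolation=cv2.INTER_AREA)/255.
def box(x0,x1,y0,y1,z0,z1): return np.array([[x,y,z] for x in(x0,x1) for y in(y0,y1) for z in(z0,z1)])
B=box(-.075,.03,-.035,.035,.012,.08)
def place(P,x,y,a):
    c,s=np.cos(a),np.sin(a); return P@np.array([[c,-s,0],[s,c,0],[0,0,1]]).T+[x,y,.006]
roi={"top":(345,140,425,215),"scene":(140,225,220,290)}
def soft(n):
    g=ims[n].max(2); m=np.clip((95-g)/50.,0,1)
    red=(ims[n][:,:,0]-ims[n][:,:,1]>40)
    m=cv2.morphologyEx(m.astype(np.float32),cv2.MORPH_CLOSE,np.ones((7,7)))
    x0,y0,x1,y1=roi[n]; w=np.zeros_like(m); w[y0:y1,x0:x1]=1; return m*w
M={n:soft(n) for n in ims}
def cost(p,names):
    return sum(np.abs(hull(n,place(B,*p))-M[n]).sum() for n in names)
if __name__=="__main__":
    for names in(("top",),("scene",),("top","scene")):
        best=None
        for a in(.9,1.05,1.2):
            r=minimize(cost,[.575,-.17,a],args=(names,),method='Nelder-Mead',options=dict(initial_simplex=[[.575,-.17,a],[.59,-.17,a],[.575,-.155,a],[.575,-.17,a+.1]],xatol=1e-4,fatol=.1))
            if best is None or r.fun<best.fun: best=r
        print(names,best.x.round(4),best.fun,[M[n].sum() for n in names])
    p=best.x
    out=[]
    for n in("top","scene"):
        im=cv2.imread(f"pics/{n}0.png"); x0,y0,x1,y1=roi[n]
        v=cv2.resize(im[y0:y0+65+10,x0:x0+80],None,fx=5,fy=5,interpolation=2)
        L=lambda P,col:[cv2.circle(v,tuple(((w2p(n,q)-[x0,y0]+.5)*5).astype(int)),3,col,-1) for q in place(np.array(P,float),*p)]
        L(B,(0,255,0)); L(box(-.075,.075,-.044,.044,0,.012),(255,0,255)); L([[.075,0,.045],[.075,0,.063],[.03,0,.063],[.075,.018,.045],[.075,-.018,.045]],(0,255,255)); out.append(v)
    # tube ends
    e=p2w("top",(266.6,179),.028); t=p2w("top",(223.6,207.6),.028); print("tube",e.round(4),t.round(4),np.linalg.norm(e-t),np.arctan2(*(t-e)[1::-1]))
    im=cv2.imread("pics/scene0.png"); v=cv2.resize(im[180:255,280:360],None,fx=5,fy=5,interpolation=2)
    for q in(e,t,(e+t)/2): cv2.circle(v,tuple(((w2p("scene",q)-[280,180]+.5)*5).astype(int)),3,(0,0,255),-1)
    out=[cv2.resize(k,(266,250)) for k in out[:0]]+out; cv2.imwrite("pics/c2.png",np.hstack([cv2.resize(o,(400,375)) for o in out])); cv2.imwrite("pics/c3.png",v)
E
python3 fit.py
```

```text
('top',) [ 0.5806 -0.162   1.0759] 163.42666560808817 [np.float32(1154.76)]Traceback (most recent call last):
  File "fit.py", line 27, in <module>
    r=minimize(cost,[.575,-.17,a],args=(names,),method='Nelder-Mead',options=dict(initial_simplex=[[.575,-.17,a],[.59,-.17,a],[.575,-.155,a],[.575,-.17,a+.1]],xatol=1e-4,fatol=.1))
    res = _minimize_neldermead(fun, x0, args, callback, bounds=bounds,
                               **options)
    fsim[k] = func(sim[k])
              ~~~~^^^^^^^^
    fx = function(np.copy(x), *(wrapper_args + args))
  File "fit.py", line 22, in cost
    return sum(np.abs(hull(n,place(B,*p))-M[n]).sum() for n in names)
  File "fit.py", line 22, in <genexpr>
    return sum(np.abs(hull(n,place(B,*p))-M[n]).sum() for n in names)
                      ~~~~^^^^^^^^^^^^^^^
  File "fit.py", line 6, in hull
    q=np.array([w2p(n,p) for p in pts]); m=np.zeros((420,560),np.uint8)
                ~~~^^^^^
  File "h.py", line 10, in w2p
    f,cx,cy,o,R=cam(n); q=R.T@(np.asarray(p)-o); return np.array([cx+f*q[0]/q[2],cy+f*q[1]/q[2]])
                ~~~^^^
  File "h.py", line 5, in cam
    c=camera_info(n); f=210/np.tan(np.radians(c['vfov'])/2)
ValueError: time passes only in moves, steps and waits
```

Cache the calibration.

```bash
sed -i 's/^def cam/from functools import lru_cache\n@lru_cache\ndef cam/' h.py; python3 fit.py
```

```text
('top',) [ 0.5806 -0.162   1.0759] 163.42666560808817 [np.float32(1154.76)]
('scene',) [ 0.5847 -0.1629  1.2329] 350.35960595575614 [np.float32(1973.26)]
('top', 'scene') [ 0.5836 -0.1621  1.0694] 583.2537219681576 [np.float32(1154.76), np.float32(1973.26)]
tube [0.5803 0.1689 0.028 ] [0.5014 0.2916 0.028 ] 0.14595917150415946 2.1421814898744413
```

View pics/c2.png

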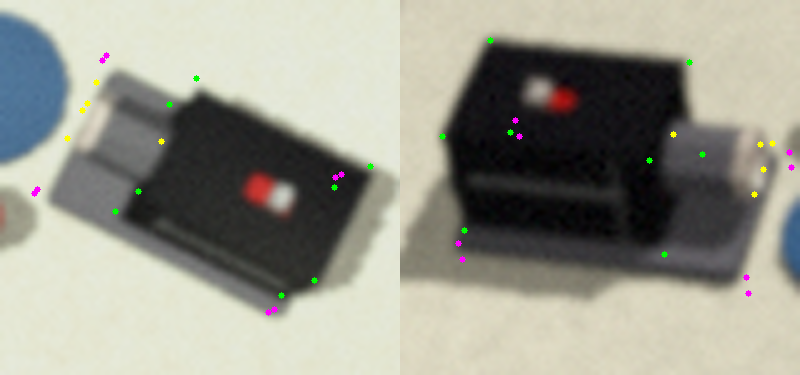

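View pics/c3.png

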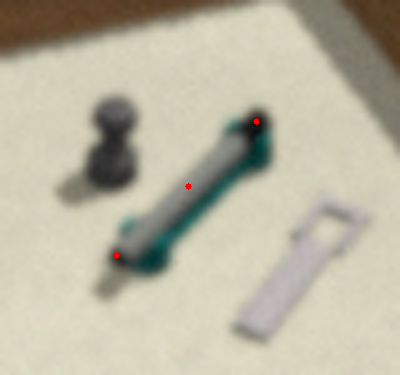

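```bash
cat > fit2.py <<'E'
from h import *
from scipy.optimize import least_squares
T=[((75,44,6),(50,200)),((75,-44,12),(118,68)),((-75,44,6),(280,315)),((-75,-35,80),(371,172)),((30,-35,80),(202,92)),((75,0,60),(90,124))]
Sc=[((-75,35,80),(90,40)),((30,35,80),(288,63)),((-75,-35,80),(45,133)),((75,-44,0),(338,285)),((75,44,12),(380,152)),((-75,-44,0),(60,250))]
ob=[("top",np.array(p)/1e3,np.array(u)/5+[344.5,139.5]) for p,u in T]+[("scene",np.array(p)/1e3,np.array(u)/5+[139.5,224.5]) for p,u in Sc]
def pr(q,n,p):
    x,y,a=q[:3]; c,s=np.cos(a),np.sin(a)
    w=np.array([c*p[0]-s*p[1]+x,s*p[0]+c*p[1]+y,p[2]+.006]); u=w2p(n,w)
    if len(q)>3:
        f,cx,cy,_,_=cam(n); d=(u-[cx,cy]); u=[cx,cy]+d*(1+q[3]*(d@d)/f**2)
    return u
for q0 in([.58,-.165,1.07],[.58,-.165,1.07,0]):
  for names in(("top",),("scene",),("top","scene")):
    o=[k for k in ob if k[0] in names]
    r=least_squares(lambda q:np.concatenate([pr(q,n,p)-u for n,p,u in o]),q0,loss='soft_l1')
    print(names,r.x.round(4),r.cost.round(2)); 
  print(r.fun.reshape(-1,2).round(1).tolist())
E
python3 fit2.py
```

```text
('top',) [ 0.578  -0.1659  1.0931] 3.81
('scene',) [ 0.5807 -0.1633  1.0504] 3.36
('top', 'scene') [ 0.5788 -0.1644  1.075 ] 9.65
[[-1.9, 0.1], [-1.6, -0.8], [-0.7, 0.8], [0.9, 0.5], [-0.3, -0.9], [0.2, -2.0], [-1.3, -0.9], [-1.1, -1.2], [-1.8, -0.2], [1.0, 0.5], [0.6, -1.1], [-0.7, 0.8]]
('top',) [ 0.5794 -0.1708  1.0997 -0.2217] 2.07
('scene',) [ 0.5815 -0.1674  1.0594 -0.1991] 1.88
('top', 'scene') [ 0.58   -0.1689  1.0813 -0.2092] 6.59
[[-0.8, 0.0], [-1.2, -0.5], [-0.8, 0.3], [-0.6, 0.6], [-0.3, -0.6], [0.9, -1.8], [-1.1, -0.4], [-2.1, -0.8], [-0.9, -0.1], [0.3, 0.4], [-0.6, -0.8], [0.4, 0.4]]
```

```bash
python3 - <<'E'
import cv2,numpy as np
im=cv2.imread("pics/top0.png").astype(float)
s=cv2.GaussianBlur(im,(0,0),.8); d=s[:,:,0] # blue: wood low, white high
def up(a,x0): # subpixel first crossing of 110
    i=np.where((a[:-1]<110)&(a[1:]>=110))[0]; return [round(x0+k+(110-a[k])/(a[k+1]-a[k]),1) for k in i][:3]
print("back edge rows", [(c,up(d[60:110,c],60)) for c in range(190,470,30)])
print("left cols",[(r,up(d[r,170:215],170)) for r in range(90,250,30)])
print("right cols",[(r,up(d[r,500:440:-1],0)) for r in range(90,250,30)])
print("front rows",[(c,up(d[285:230:-1,c],0)) for c in range(200,470,30)])
E
```

```text
back edge rows [(190, [np.float64(76.1), np.float64(88.8)]), (220, [np.float64(75.2), np.float64(86.7)]), (250, [np.float64(74.5), np.float64(86.0)]), (280, [np.float64(73.8), np.float64(85.2)]), (310, [np.float64(84.7)]), (340, [np.float64(84.0)]), (370, [np.float64(83.2)]), (400, [np.float64(82.5)]), (430, [np.float64(81.9)]), (460, [np.float64(70.5), np.float64(81.9)])]
left cols [(90, [np.float64(175.7), np.float64(185.8)]), (120, [np.float64(175.6), np.float64(185.6)]), (150, [np.float64(185.4)]), (180, [np.float64(185.5)]), (210, [np.float64(185.5)]), (240, [np.float64(174.9), np.float64(185.2)])]
right cols [(90, [np.float64(26.6), np.float64(39.0)]), (120, [np.float64(37.0)]), (150, [np.float64(35.0)]), (180, [np.float64(33.0)]), (210, [np.float64(31.1)]), (240, [np.float64(17.0), np.float64(29.2), np.float64(44.7)])]
front rows [(200, [np.float64(21.0), np.float64(26.0)]), (230, [np.float64(21.1)]), (260, [np.float64(22.6)]), (290, [np.float64(23.2), np.float64(28.8)]), (320, [np.float64(12.1), np.float64(24.7)]), (350, [np.float64(12.7), np.float64(24.7), np.float64(30.1)]), (380, [np.float64(30.8)]), (410, [np.float64(31.6)]), (440, [np.float64(26.7), np.float64(31.2)])]
```

```bash
python3 - <<'E'
import cv2
im=cv2.imread("pics/top0.png")
f=lambda a:[tuple(int(v) for v in p[::-1]) for p in a]
print(f(im[150,170:202])); print(f(im[130,458:484])); print(f(im[66:92,430]))
from h import *
for u,z in(((175.6,150),.076),((476,150),.076)): print(p2w("top",u,.07))
print("base",w2p("top",[0,0,0.0]),"scene base",w2p("scene",[0,0,0]))
D=[.62,0]
for x in(.36,.86):
  for y in(-.406,.406): print((x,y),w2p("top",[x,y,.006]).round(1),w2p("top",[x,y,.07]).round(1),w2p("scene",[x,y,.006]).round(1),w2p("scene",[x,y,.07]).round(1))
E
```

```text
[(105, 65, 41), (104, 64, 40), (104, 61, 39), (111, 70, 43), (147, 106, 67), (188, 142, 95), (205, 162, 109), (209, 164, 112), (202, 158, 106), (175, 134, 88), (127, 95, 61), (85, 63, 43), (71, 53, 36), (79, 63, 46), (98, 88, 70), (125, 122, 103), (147, 146, 129), (152, 152, 134), (153, 152, 133), (153, 152, 133), (150, 149, 130), (155, 154, 136), (152, 152, 134), (156, 155, 136), (156, 157, 138), (159, 159, 140), (197, 200, 179), (223, 227, 205), (228, 231, 215), (230, 233, 217), (229, 232, 216), (231, 234, 218)]
[(225, 226, 202), (225, 227, 206), (224, 228, 206), (226, 229, 209), (216, 220, 196), (183, 182, 156), (126, 111, 86), (105, 80, 54), (103, 78, 52), (101, 78, 51), (103, 78, 53), (104, 78, 53), (104, 78, 48), (108, 80, 53), (125, 93, 61), (164, 125, 82), (195, 151, 99), (205, 158, 107), (205, 160, 107), (188, 142, 95), (156, 111, 72), (136, 88, 52), (148, 90, 56), (156, 96, 58), (161, 97, 60), (158, 96, 59)]
[(182, 113, 69), (178, 110, 67), (177, 114, 71), (192, 140, 89), (207, 160, 106), (212, 168, 114), (211, 166, 109), (196, 154, 103), (157, 121, 80), (103, 76, 51), (85, 65, 43), (92, 70, 48), (93, 71, 49), (88, 63, 43), (85, 64, 42), (99, 82, 58), (142, 133, 109), (195, 196, 171), (221, 223, 199), (223, 226, 202), (224, 226, 204), (226, 227, 205), (224, 226, 204), (224, 227, 205), (224, 226, 204), (224, 227, 205)]
[0.65996829 0.41754142 0.07      ]
[ 0.64117172 -0.41067268  0.07      ]
base [331.80157599 386.67919586] scene base [196.56493877 142.28661849]
(0.36, -0.406) [471.2 252.7] [481.2 252.7] [ 82.3 233.1] [ 76.2 216. ]
(0.36, 0.406) [184.8 258.8] [179.5 259.1] [343.7 175.1] [345.7 158.9]
(0.86, -0.406) [460.1  82.2] [469.1  73.5] [ 96.2 390.9] [ 88.4 374.4]
(0.86, 0.406) [185.   88.5] [179.9  80.1] [431.2 286.6] [436.9 269.5]
```

```bash
cat > fit3.py <<'E'
from h import *
from scipy.optimize import least_squares
from scipy.ndimage import map_coordinates
def place(p,q):
    c,s=np.cos(q[2]),np.sin(q[2]); p=np.asarray(p)
    return np.array([c*p[0]-s*p[1]+q[0],s*p[0]+c*p[1]+q[1],p[2]+.006])
def run(G,E,q,rng=4,it=5):
    # E: (cam,p0,p1) model edges; find the strongest gradient along each normal
    for _ in range(it):
        obs=[]
        for k,(n,a,b) in enumerate(E):
            a,b=np.array(a)/1e3,np.array(b)/1e3
            for t in np.linspace(.1,.9,15):
                P=a+(b-a)*t; u=w2p(n,place(P,q)); d=w2p(n,place(b,q))-w2p(n,place(a,q)); d/=np.linalg.norm(d); nn=np.array([-d[1],d[0]])
                s=np.arange(-rng,rng+.01,.25); X=u[None]+s[:,None]*nn
                g=np.abs(np.gradient(map_coordinates(G[n],[X[:,1],X[:,0]],order=1))); i=g.argmax()
                if 2<i<len(s)-3:
                    w=slice(max(i-3,0),i+4); obs.append((k,n,P,nn,u+nn*(g[w]@s[w]/g[w].sum())))
        f=lambda q:[(w2p(n,place(P,q))-o)@nn for k,n,P,nn,o in obs]
        r=least_squares(f,q,loss='soft_l1',f_scale=.4); q=r.x; rng=max(1.5,rng*.7)
    e=np.array(f(q)); ks=np.array([o[0] for o in obs])
    return q,[(round(float(np.median(e[ks==k])),2),int((ks==k).sum())) for k in range(len(E))]
if __name__=="__main__":
    G={n:cv2.GaussianBlur(cv2.imread(f"pics/{n}0.png"),(0,0),.7).astype(float).mean(2) for n in("top","scene")}
    E=[("top",(-75,44,0),(75,44,0)),("top",(75,44,0),(75,-44,0)),("top",(30,-35,80),(-75,-35,80)),("top",(-75,-35,80),(-75,35,80)),
       ("scene",(-75,-44,0),(75,-44,0)),("scene",(75,-44,0),(75,44,0)),("scene",(-75,35,80),(30,35,80)),("scene",(-75,-35,80),(-75,35,80))]
    for s in(E[:4],E[4:],E):
        q,r=run(G,s,[.579,-.166,1.08]); print("pourer",q.round(4),r)
    a=q[2]; print("mouth",place((.075,0,.045),q).round(4))
    T=[("top",(-70,8,22),(70,8,22)),("top",(-70,-8,22),(70,-8,22))]
    q,r=run(G,T+[("top",(-75,-8,22),(-75,8,22)),("top",(75,-8,22),(75,8,22))],[.541,.230,2.142],rng=2); print("tube",q.round(4),r)
E
python3 fit3.py
```

```text
pourer [ 0.5802 -0.1639  1.0711] [(-0.02, 15), (-0.82, 5), (-0.02, 15), (-0.18, 15)]
pourer [ 0.5797 -0.1675  1.0783] [(0.36, 8), (-0.01, 15), (-0.17, 15), (nan, 0)]
pourer [ 0.581  -0.1633  1.0702] [(-0.02, 15), (-0.77, 1), (-0.24, 15), (0.21, 15), (0.22, 11), (nan, 0), (-0.5, 15), (-0.32, 15)]
mouth [ 0.617  -0.0975  0.051 ]
tube [0.5416 0.2322 2.1725] [(-0.34, 4), (0.25, 14), (0.04, 13), (-0.01, 15)]
  return _methods._mean(a, axis=axis, dtype=dtype,
  ret = ret.dtype.type(ret / rcount)
```

Emit:
{"name": "send_rows", "arguments": {"plan": [{"offset":[-41,-10.4,0],"yaw":0},{"offset":[-41,-10.4,0],"yaw":0},{"offset":[-41,-10.4,0],"yaw":0},{"offset":[-41,-10.4,0],"yaw":0},{"offset":[-41,-10.4,0],"yaw":0},{"offset":[-41,-10.4,0],"yaw":0},{"offset":[-41,-10.4,0],"yaw":0},{"offset":[-41,-10.4,0],"yaw":0},{"offset":[-41,-10.4,0],"yaw":0},{"offset":[-41,-10.4,0],"yaw":0},{"offset":[0,0,25],"yaw":0.15},{"offset":[0,0,25],"yaw":0.15},{"offset":[0,0,25],"yaw":0.15},{"offset":[0,0,25],"yaw":0.15},{"offset":[0,0,0],"yaw":0},{"offset":[0,0,0],"yaw":0}], "hand": 0.67, "squeeze": 40}}

```text
time: 2.7
tool_pos: [0.5401, 0.2321, 0.1521]
tool_rot: [-3.141, -0.0, 2.153]
contact_force: [0.8, -1.0, 0.8]
opening: 0.0302
grip_force: 0.0
```

Emit:
{"name": "send_rows", "arguments": {"plan": [{"offset":[-1.7,0.6,25],"yaw":0},{"offset":[0,0,25],"yaw":0},{"offset":[0,0,25],"yaw":0},{"offset":[0,0,20],"yaw":0},{"offset":[0,0,12],"yaw":0},{"offset":[0,0,8],"yaw":0},{"offset":[0,0,0],"yaw":0},{"offset":[0,0,0],"yaw":0}]}}

```text
time: 3.5
tool_pos: [0.5421, 0.2312, 0.0378]
tool_rot: [3.14, 0.0, 2.149]
contact_force: [0.6, -0.1, -0.0]
opening: 0.0303
grip_force: 0.0
```

```bash
python3 - <<'E'
from h import *
t=read_camera("top")[:,:,::-1]; s=read_camera("scene")[:,:,::-1]
a=cv2.resize(t[150:225,205:285],None,fx=5,fy=5,interpolation=2);b=cv2.resize(s[165:240,280:360],None,fx=5,fy=5,interpolation=2)
cv2.imwrite("pics/g1.png",np.hstack([a,b])); print(status.observe()['tool_pos'])
E
```

```text
[0.54203393 0.23116033 0.03784944]
```

View pics/g1.png

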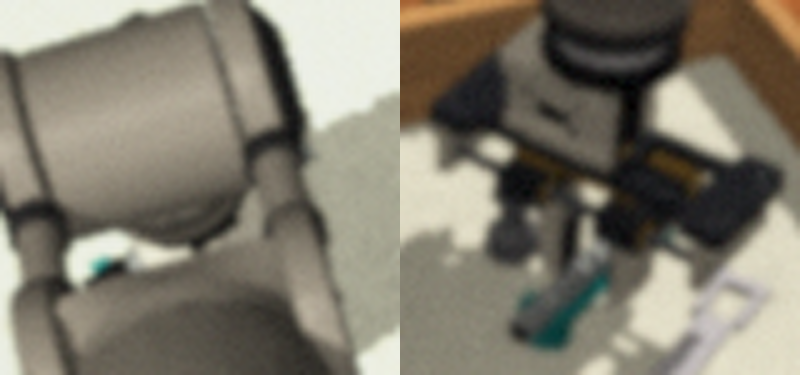

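The fingers straddle the tube in the scene view (around crop 560,250), and the stopper stands clear. I'll close and lift.

Emit:
{"name": "send_rows", "arguments": {"plan": [{"offset":[0,0,0],"yaw":0},{"offset":[0,0,0],"yaw":0},{"offset":[0,0,0],"yaw":0},{"offset":[0,0,0],"yaw":0},{"offset":[0,0,0],"yaw":0},{"offset":[0,0,-15],"yaw":0},{"offset":[0,0,-25],"yaw":0},{"offset":[0,0,-30],"yaw":0},{"offset":[0,0,-30],"yaw":0},{"offset":[0,0,0],"yaw":0}], "hand": 1, "squeeze": 40}}

```text
time: 4.6
tool_pos: [0.5439, 0.2319, 0.141]
tool_rot: [3.133, 0.002, 2.149]
contact_force: [0.1, 0.3, -0.4]
opening: 0.015
grip_force: 40.0
```

Emit:
{"name": "send_rows", "arguments": {"plan": [{"offset":[-30,-4.6,0],"yaw":0},{"offset":[-40,-4.6,0],"yaw":0},{"offset":[-40,-4.6,0],"yaw":0},{"offset":[-40,-4.6,0],"yaw":0},{"offset":[-40,-4.6,0],"yaw":0},{"offset":[-40,-4.6,0],"yaw":0},{"offset":[-39.2,-4.8,0],"yaw":0},{"offset":[0,0,0],"yaw":0.135},{"offset":[0,0,0],"yaw":0.135},{"offset":[0,0,0],"yaw":0.135},{"offset":[0,0,0],"yaw":0.135},{"offset":[0,0,0],"yaw":0.135},{"offset":[0,0,0],"yaw":0.135},{"offset":[0,0,0],"yaw":0.135},{"offset":[0,0,0],"yaw":0.131},{"offset":[0,0,0],"yaw":0},{"offset":[0,0,0],"yaw":0}]}}

```text
time: 6.3
tool_pos: [0.6612, -0.0122, 0.1359]
tool_rot: [-3.141, 0.0, 1.076]
contact_force: [-0.7, 0.5, -0.8]
opening: 0.0145
grip_force: 40.0
```

Emit:
{"name": "send_rows", "arguments": {"plan": [{"offset":[2.2,1.9,20],"yaw":0},{"offset":[0,0,20],"yaw":0},{"offset":[0,0,20],"yaw":0},{"offset":[0,0,15],"yaw":0},{"offset":[0,0,0],"yaw":0},{"offset":[0,0,0],"yaw":0}]}}

```text
time: 6.9
tool_pos: [0.6642, -0.0112, 0.0619]
tool_rot: [3.142, -0.0, 1.074]
contact_force: [0.4, -0.9, -0.8]
opening: 0.015
grip_force: 40.0
```

```bash
python3 - <<'E'
from h import *
t=read_camera("top")[:,:,::-1]; s=read_camera("scene")[:,:,::-1]
cv2.imwrite("pics/top1.png",t);cv2.imwrite("pics/scene1.png",s)
a=cv2.resize(t[120:220,320:420],(400,400),interpolation=2);b=cv2.resize(s[210:310,160:260],(400,400),interpolation=2)
cv2.imwrite("pics/g2.png",np.hstack([a,b])); o=status.observe(); print(o['tool_pos'],o['tool_rot'])
E
```

```text
[ 0.66481095 -0.01130453  0.06297876] [ 3.13950180e+00 -9.17491777e-04  1.07330003e+00]
```

View pics/g2.png

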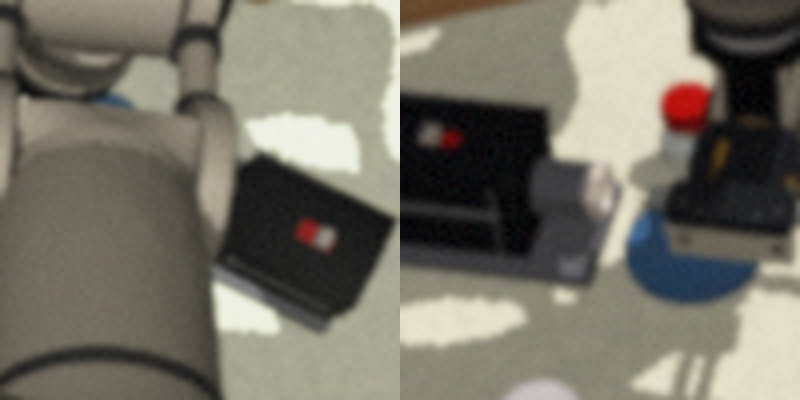

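```bash
python3 - <<'E'
from h import *
d=np.array([.477,.879,0]); c=np.array([.6645,-.0112,.052])
for k in(-.075,-.05,-.03,0,.075):
    u=w2p("scene",c+k*d); print(k,u.round(1),((u-[160,210]+.5)*4+[400,0]).round())
print("mouth",((w2p("scene",[.6161,-.0991,.051])-[160,210]+.5)*4+[400,0]).round())
print("tcp",((w2p("scene",[.6645,-.0112,.062])-[160,210]+.5)*4+[400,0]).round())
s=cv2.imread("pics/scene1.png"); v=cv2.convertScaleAbs(cv2.resize(s[225:305,190:300],(770,560),interpolation=2),alpha=1.8,beta=-20); cv2.imwrite("pics/g3.png",v)
E
```

```text
-0.075 [220.5 258.6] [644. 196.]
-0.05 [230.2 259.7] [683. 201.]
-0.03 [238.  260.6] [714. 204.]
0 [249.7 261.9] [761. 210.]
0.075 [279.2 265.2] [879. 223.]
mouth [605. 192.]
tcp [760. 199.]
```

View pics/g3.png

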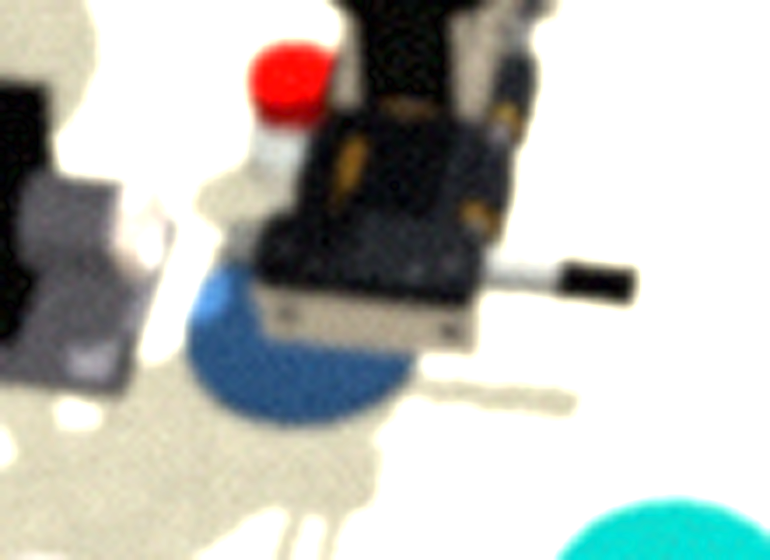

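The enhanced view shows the tube in the gripper, nozzle end at (635,283) and bare end at about (230,240). Both sit within 1–2 px of the prediction, and the collet mouth is at (150,235), in line.

Emit:
{"name": "send_rows", "arguments": {"plan": [{"offset":[-10,0,1.5],"yaw":0},{"offset":[-10,0,0],"yaw":0},{"offset":[-8,0,0],"yaw":0},{"offset":[-6,0,0],"yaw":0},{"offset":[-6,0,0],"yaw":0},{"offset":[0,0,0],"yaw":0},{"offset":[0,0,0],"yaw":0}]}}

```text
time: 7.7
tool_pos: [0.6442, -0.0466, 0.06]
tool_rot: [-3.14, 0.001, 1.072]
contact_force: [-3.3, -0.5, -0.9]
opening: 0.0151
grip_force: 40.1
```

Emit:
{"name": "send_rows", "arguments": {"plan": [{"offset":[-4,-0.6,0],"yaw":0},{"offset":[-4,0,0],"yaw":0},{"offset":[-4,0,0],"yaw":0},{"offset":[-3,0,0],"yaw":0},{"offset":[-3,0,0],"yaw":0},{"offset":[0,0,0],"yaw":0},{"offset":[0,0,0],"yaw":0}]}}

```text
time: 8.4
tool_pos: [0.6364, -0.0602, 0.0604]
tool_rot: [3.141, -0.003, 1.073]
contact_force: [0.5, 8.4, -0.2]
opening: 0.0146
grip_force: 40.0
```

Emit:
{"name": "send_rows", "arguments": {"plan": [{"offset":[-3,0,0],"yaw":0},{"offset":[-2,0,0],"yaw":0},{"offset":[-2,0,0],"yaw":0},{"offset":[0,0,0],"yaw":0},{"offset":[0,0,0],"yaw":0}]}}

```text
time: 8.9
tool_pos: [0.6332, -0.0657, 0.0604]
tool_rot: [3.141, -0.004, 1.073]
contact_force: [1.8, 10.9, -0.2]
opening: 0.0147
grip_force: 40.0
```

Emit:
{"name": "send_rows", "arguments": {"plan": [{"offset":[-2,0,0],"yaw":0},{"offset":[-2,0,0],"yaw":0},{"offset":[0,0,0],"yaw":0},{"offset":[0,0,0],"yaw":0}]}}

```text
time: 9.3
tool_pos: [0.6326, -0.0668, 0.0607]
tool_rot: [3.14, -0.008, 1.073]
contact_force: [7.4, 20.0, -1.9]
opening: 0.0148
grip_force: 40.0
```

Emit:
{"name": "send_rows", "arguments": {"plan": [{"offset":[-3,0,0],"yaw":0},{"offset":[0,0,0],"yaw":0},{"offset":[0,0,0],"yaw":0}]}}

```text
time: 9.6
tool_pos: [0.6325, -0.067, 0.0611]
tool_rot: [3.139, -0.012, 1.073]
contact_force: [12.0, 30.5, -1.7]
opening: 0.0151
grip_force: 40.0
```

Emit:
{"name": "send_rows", "arguments": {"plan": [{"offset":[4,0,0],"yaw":0},{"offset":[3.5,0,0],"yaw":0},{"offset":[0,0,0],"yaw":0},{"offset":[0,0,0],"yaw":0}]}}

```text
time: 10.0
tool_pos: [0.6329, -0.0665, 0.0602]
tool_rot: [-3.141, -0.002, 1.073]
contact_force: [0.6, 7.4, -0.2]
opening: 0.0148
grip_force: 40.0
```

```bash
python3 - <<'E'
from h import *
q=[.5803,-.165,1.073]; d=np.array([np.cos(q[2]),np.sin(q[2])]); l=np.array([-d[1],d[0]])
for n in("top","scene"):
    im=cv2.imread(f"pics/{n}0.png").astype(int); b,g,r=im[:,:,0],im[:,:,1],im[:,:,2]
    x0,y0,x1,y1=(390,165,412,190) if n=="top" else (160,235,182,252)
    W=np.clip((np.minimum(g,b)-60)/100.,0,1); Rd=np.clip((r-g-30)/100.,0,1)
    for nm,M,z in(("white",W,.088),("red",Rd,.080)):
        M=M[y0:y1,x0:x1]; Y,X=np.mgrid[y0:y1,x0:x1]; u=np.array([(M*X).sum(),(M*Y).sum()])/M.sum()
        w=p2w(n,u,z)[:2]; print(n,nm,u.round(1),w.round(4),"pourer x,y",((w-q[:2])@d).round(4),((w-q[:2])@l).round(4), M.sum().round(1))
o=status.observe(); print(o['tool_pos'],o['contact_force'])
E
```

```text
top white [404.9 171.3] [ 0.5828 -0.2072] pourer x,y -0.0359 -0.0223 52.8
top red [396.3 177.3] [ 0.5684 -0.1854] pourer x,y -0.0236 0.0007 22.0
scene white [168.8 241.7] [ 0.5622 -0.1903] pourer x,y -0.0309 0.0038 14.0
scene red [172.  244.6] [ 0.5666 -0.1842] pourer x,y -0.0234 0.0029 15.4
[ 0.63287075 -0.06651143  0.06023467] [ 0.62916462  7.36085514 -0.19026738]
```

Emit:
{"name": "send_rows", "arguments": {"plan": [{"offset":[1.8,0,0],"yaw":0},{"offset":[0,0,0],"yaw":0}]}}

```text
time: 10.2
tool_pos: [0.6331, -0.0663, 0.06]
tool_rot: [-3.141, 0.0, 1.072]
contact_force: [-2.9, 2.6, -0.6]
opening: 0.0149
grip_force: 40.1
```

Emit:
{"name": "send_rows", "arguments": {"plan": [{"offset":[0,0,0],"yaw":0},{"offset":[0,0,0],"yaw":0},{"offset":[0,0,0],"yaw":0},{"offset":[0,0,0],"yaw":0},{"offset":[0,0,-15],"yaw":0},{"offset":[0,0,-25],"yaw":0},{"offset":[0,0,-30],"yaw":0},{"offset":[0,0,-30],"yaw":0},{"offset":[40,0,0],"yaw":0},{"offset":[40,0,0],"yaw":0},{"offset":[0,0,0],"yaw":0}], "hand": 0.6}}

```text
time: 11.3
tool_pos: [0.6734, 0.0085, 0.1618]
tool_rot: [3.139, -0.003, 1.077]
contact_force: [0.6, -0.5, -0.4]
opening: 0.0364
grip_force: 0.0
```

```bash
python3 - <<'E'
from h import *
t=read_camera("top")[:,:,::-1]; s=read_camera("scene")[:,:,::-1]
cv2.imwrite("pics/top2.png",t);cv2.imwrite("pics/scene2.png",s)
a=cv2.resize(t[145:205,350:420],(400,343),interpolation=2);b=cv2.resize(s[225:285,150:220],(400,343),interpolation=2)
c=cv2.resize(s[220:291,150:290],(400,203),interpolation=2); c2=cv2.resize(t[115:186,310:450],(400,203),interpolation=2)
cv2.imwrite("pics/g4.png",np.vstack([np.hstack([a,b]),np.hstack([c2,c])]))
q=[.5803,-.165,1.073]; d=np.array([np.cos(q[2]),np.sin(q[2])]); l=np.array([-d[1],d[0]])
for n,im in(("top",t),("scene",s)):
    im=im.astype(int); b,g,r=im[:,:,0],im[:,:,1],im[:,:,2]
    X0=w2p(n,np.r_[q[:2]-.033*d,.086]); Y,X=np.mgrid[0:420,0:560]; near=np.hypot(X-X0[0],Y-X0[1])<8
    W=np.clip((np.minimum(g,b)-60)/100.,0,1)*near; Rd=np.clip((r-g-30)/100.,0,1)*near
    for nm,M,z in(("white",W,.089),("red",Rd,.080)):
        u=np.array([(M*X).sum(),(M*Y).sum()])/M.sum(); w=p2w(n,u,z)[:2]; print(n,nm,u.round(1),"pourer x,y",((w-q[:2])@d).round(4),((w-q[:2])@l).round(4),M.sum().round(1))
o=status.observe(); print(o['tool_pos'],o['tool_rot'],o['contact_force'],o['time'])
E
```

```text
top white [400.8 179. ] pourer x,y -0.035 0.0018 8.9
top red [396.3 177.4] pourer x,y -0.0237 0.0009 11.8
scene white [167.2 243.2] pourer x,y -0.0328 -0.0027 3.8
scene red [172.1 244.4] pourer x,y -0.0232 0.0035 7.0
[0.6718842  0.00499108 0.16096348] [3.14074743e+00 3.21944033e-05 1.07476196e+00] [ 0.24321539 -0.88325738  0.32239177] 11.4
```

View pics/g4.png

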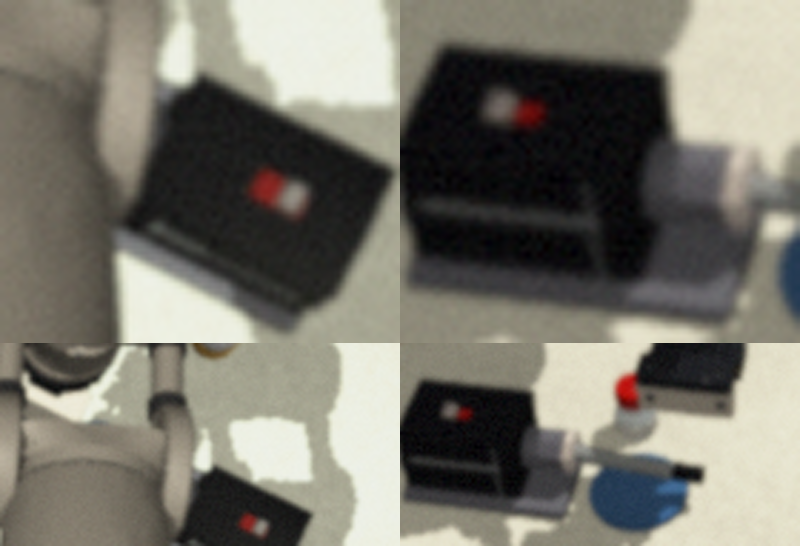

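The tube is seated straight in the collet, with the nozzle outward at about (690,473). The switch button is white at (295,198) and still off. Next I go behind it with the fingers closed.

Emit:
{"name": "send_rows", "arguments": {"plan": [{"offset":[-30,0,0],"yaw":0},{"offset":[-40,0,0],"yaw":0},{"offset":[-40,0,0],"yaw":0},{"offset":[-40,0,0],"yaw":0},{"offset":[-40,0,0],"yaw":0},{"offset":[-40,0,0],"yaw":0},{"offset":[-21,0,0],"yaw":0},{"offset":[0,0,20],"yaw":0},{"offset":[0,0,15],"yaw":0},{"offset":[0,0,0],"yaw":0},{"offset":[0,0,0],"yaw":0}], "hand": 1, "squeeze": 10}}

```text
time: 12.5
tool_pos: [0.5514, -0.217, 0.1258]
tool_rot: [3.142, 0.0, 1.072]
contact_force: [-0.5, -0.2, 0.5]
opening: 0.0004
grip_force: 0.0
```

Emit:
{"name": "send_rows", "arguments": {"plan": [{"offset":[0,0,8],"yaw":0},{"offset":[0,0,4],"yaw":0},{"offset":[0,0,1.5],"yaw":0},{"offset":[0,0,0],"yaw":0},{"offset":[0,0,0],"yaw":0}]}}

```text
time: 13.0
tool_pos: [0.552, -0.2162, 0.1118]
tool_rot: [3.141, -0.0, 1.073]
contact_force: [-1.1, 0.8, -0.5]
opening: 0.0006
grip_force: 0.0
```

Emit:
{"name": "send_rows", "arguments": {"plan": [{"offset":[0,0,1],"yaw":0},{"offset":[0,0,1],"yaw":0},{"offset":[0,0,0],"yaw":0},{"offset":[0,0,0],"yaw":0}]}}

```text
time: 13.4
tool_pos: [0.5521, -0.2163, 0.1112]
tool_rot: [3.14, -0.0, 1.073]
contact_force: [-3.0, 1.2, 9.7]
opening: 0.0005
grip_force: 4.8
```

Emit:
{"name": "send_rows", "arguments": {"plan": [{"offset":[0,0,-2.5],"yaw":0},{"offset":[3,0,0],"yaw":0},{"offset":[3,0,0],"yaw":0},{"offset":[3,0,0],"yaw":0},{"offset":[3,0,0],"yaw":0},{"offset":[3,0,0],"yaw":0},{"offset":[0,0,0],"yaw":0}]}}

```text
time: 14.1
tool_pos: [0.5592, -0.2026, 0.1121]
tool_rot: [-3.141, -0.0, 1.073]
contact_force: [0.2, -0.4, -0.4]
opening: 0.0007
grip_force: 0.0
```

Emit:
{"name": "send_rows", "arguments": {"plan": [{"offset":[2,0,0],"yaw":0},{"offset":[2,0,0],"yaw":0},{"offset":[2,0,0],"yaw":0},{"offset":[0,0,0],"yaw":0}]}}

```text
time: 14.5
tool_pos: [0.5611, -0.1992, 0.1121]
tool_rot: [-3.141, 0.003, 1.073]
contact_force: [-4.5, -7.4, 0.5]
opening: 0.0002
grip_force: 4.4
```

```bash
python3 - <<'E'
from h import *
s=read_camera("scene")[:,:,::-1]; cv2.imwrite("pics/g5.png",cv2.resize(s[200:290,140:260],(800,600),interpolation=2)); print(status.observe()['tool_pos'])
E
```

```text
[ 0.56105556 -0.19922933  0.1120724 ]
```

View pics/g5.png

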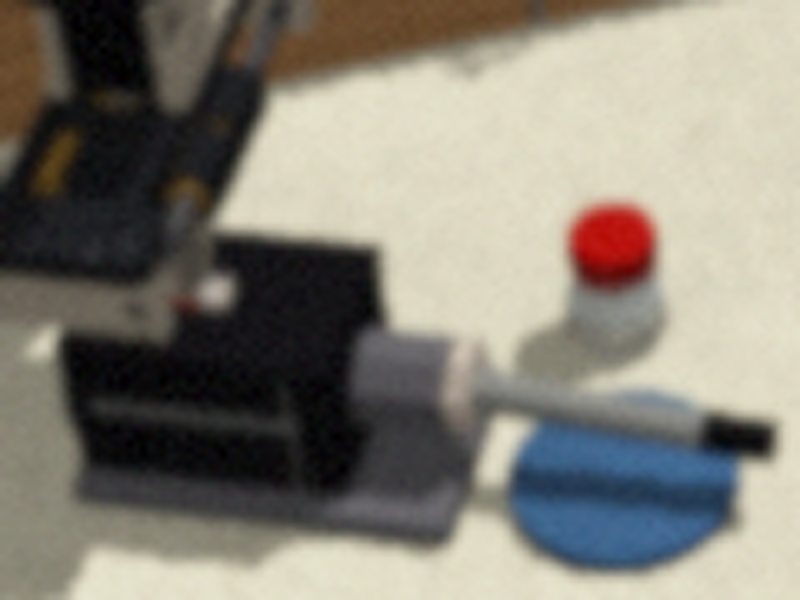

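The button is now at the collet end of its slot with red showing behind it, the force rose at the stop (about 8.7 N), and the tube is still seated. I'll retreat.

Emit:
{"name": "send_rows", "arguments": {"plan": [{"offset":[-3,0,0],"yaw":0},{"offset":[-3,0,0],"yaw":0},{"offset":[0,0,-15],"yaw":0},{"offset":[0,0,-30],"yaw":0},{"offset":[0,0,-30],"yaw":0},{"offset":[-40,0,-20],"yaw":0},{"offset":[-40,0,0],"yaw":0},{"offset":[0,0,0],"yaw":0},{"offset":[0,0,0],"yaw":0},{"offset":[0,0,0],"yaw":0}]}}

```text
time: 15.55
tool_pos: [0.5211, -0.2724, 0.2068]
tool_rot: [-3.141, -0.001, 1.073]
contact_force: [-0.5, 0.5, 0.0]
opening: 0.0005
grip_force: 0.0
```

```bash
python3 - <<'E'
from h import *
im=read_camera("scene").astype(int)
q=[.5803,-.165,1.073]; d=np.array([np.cos(q[2]),np.sin(q[2])])
n="scene"; r,g,b=im[:,:,0],im[:,:,1],im[:,:,2]
X0=w2p(n,np.r_[q[:2]-.030*d,.086]); Y,X=np.mgrid[0:420,0:560]; near=np.hypot(X-X0[0],Y-X0[1])<8
for nm,M,z in(("white",np.clip((np.minimum(g,b)-60)/100.,0,1)*near,.089),("red",np.clip((r-g-30)/100.,0,1)*near,.08)):
    u=np.array([(M*X).sum(),(M*Y).sum()])/M.sum(); print(nm,u.round(1),((p2w(n,u,z)[:2]-q[:2])@d).round(4))
# nozzle tip: dark pixels around where the seated tube's end should be
t=np.r_[np.array(q[:2])+(.075-.036+.150)*d,.051]; u=w2p(n,t); dk=(im.max(2)<60)&(np.hypot(X-u[0],Y-u[1])<14)
print("tip expected",u.round(1),"dark cols/rows",X[dk].max(),Y[dk].mean().round(1)); print(status.observe()['contact_force'],status.observe()['tool_pos'])
E
```

```text
white [171.7 243.1] -0.0216
red [166.8 244. ] -0.0368
tip expected [255.1 262.6] dark cols/rows 254 265.2
[ 0.06115183 -0.55926666 -0.32736912] [ 0.52118788 -0.27227385  0.20682756]
```

```bash
python3 -c "
from cell import ticket; print(ticket.hand_in())"
```

```text
the job is handed in; nothing more can be done
None
```

I pushed the tube to the bottom of the collet, then slid the switch about 11 of its 12 mm to its stop, touched no bystander that I could see, and handed the job in at about 15.6 s; the verdict was not shown.

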